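# Draw the long back scratcher out of the short-opening bedside drawer

## Robot

A 7-joint arm with a two-finger parallel gripper is mounted at the origin on the work surface. World frame = base frame: x ahead of the robot, y to its left, z up, the work surface at z = 0. Lengths are in m, angles in rad, forces in N, time in s.
With the tool pointing down it reaches from about 0.425 to 1.025 m from the base axis. Payload 9.4 kg.
Tool frame: the origin (TCP) lies midway between the tips of the shut fingers; the grasp point (between the pads) lies 19 mm behind it; x points along the fingers, z is the direction in which the jaws open and shut, and the axes are right-handed (so a half turn about x gives the same grasp; the last joint's range is limited). The gripper opens to 93 mm and grips with 3 to 60 N. Pads are 15 mm wide; open, the fingers measure 128 mm over their backs; the gripper's body (75 mm by 188 mm) begins 65 mm behind the grasp point.
Start: joints at [-1.403, 0.599, -0.003, 1.599, 0.002, 0.943, -0.08], TCP at [0.176, 0.703, 0.219] pointing down, gripper open.
Joint ranges: [-2.57, 2.57], [-0.35, 1.97], [-1.29, 1.29], [0.11, 2.56], [-1.05, 4.19], [0.11, 1.86], [-2.63, 2.63]. Speed limits (rad/s): [2.22, 2.22, 3.01, 3.01, 3.14, 3.14, 3.14].

## Interface

Orientations are given as a unit quaternion [w, x, y, z].
In Python, from cell import sensors, vision, manip, spotter gives the robot as it stands.
- The arm moves only by the tool apply_moves, never from a script. Its argument "motion" is a list of rows, each a list of 5 numbers: the closure, from 0 (fully open) to 1 (shut), then the shift along the tool's x, y, z in m, then the turn about the tool's x in degrees. In form: [[grip, dx, dy, dz, yaw], ...]. A call has 1 to 20 rows; each row shifts and turns the pose as measured when the row begins, along the tool's axes as they then stand; what a row does not reach is not made up. A row lasts 1/10 s, in which the tool goes at most 50 mm and 8.59 degrees, less where a joint would pass 70% of its speed; a pose out of reach is approached as far as the arm can. A call is refused whole if a number of a shift passes 0.05 or a number of a turn 8.59, either way. A call with a gripper value outside its range is refused whole. The fingers move at their own pace and stop on an object; the grip force is fixed at half the most. Time passes only in rows, so rows that do not move let the fingers close. It gives the time, the measured TCP pose, the force and the opening at its end, in the units of the state.
- sensors.read_state(): the state, without advancing time (a new reading comes with each control period).
- vision.get_image(name): name is "scene" or "top" or "wrist"; returns the picture (400x640x3 uint8, red, green, blue); there is no depth.
- vision.calibration(name): a dict with "fx", "fy", "cx", "cy" (pixels), "world_from_camera" (4x4, takes a point from camera to world coordinates). Camera axes: x right, y down, z forward; pixel columns grow to the right and rows downward; lengths in m; the calibration is good to about 2 mm. The wrist camera is an equidistant fisheye: a pixel r from the principal point sees the ray r / f radians off the axis. A picture is of the moment at which its call begins: read the wrist's pose just before it. calibration takes no time and is no camera call; for the wrist camera it gives the pose at the moment of the call.
- manip.sign_off(): hands the job in, once; it reports no verdict.
Trained networks look in the newest picture that a camera, given by its name, has taken for a name from the list of things; names that differ only in an ending like _2 or _b are one class to them, and where a whole thing is asked for, a point or a joint stands for the part that bears it (a point fixed in the world has none). Each returns a list of dicts, best first, with "p" (0 to 1); they miss things now and then, are a little off and sometimes report something else, mostly with a low value. They report only what shows in the picture. A call takes as long as a camera call.
- spotter.find_in(camera, query): "xy" ([column, row] in pixels, amid what is visible of it).
The state is a dict: "time": time; "qpos": joint angles; "dq": joint speeds; "joint_efforts": joint torques, N m; "tool_pos": TCP position; "orientation": TCP orientation; "force": force on the tool from outside, world axes, zero at the start; "torque": the same for the moment, N m; "opening": opening from 0.0 (shut) to 1.0 (fully open).
Only numpy, scipy, OpenCV 4.12 (cv2) and the standard library are available. Lean on these libraries where they do the work, as an engineer would, in place of code of your own. Each camera call takes 0.05 s, during which the arm holds its last target.

## Task

Pull the blue drawer under the tray open to its stop, then take the bamboo back scratcher out: the drawer opens less far than the scratcher is long, so tip its dark handle end up over the drawer front and slide it out on the slant. Finish still holding it in the gripper, still and with its whole length well above the tops of the amber bottles, touching nothing else, with the drawer left fully open and the bottles, bell, pill organizer, mug and glasses case undisturbed.

Things in the scene. Friction and masses are not known exactly. Their poses are not given: they have to be found in the camera images.
- unit: Fixed white drawer unit with a shallow aluminium tray on top, 280 deep (x) x 180 wide (y), tray rim top 84 mm above the shelf. Origin: middle of its front edge, on the shelf (z=0). Its front (own x = 0) faces its own -x, roughly to the robot's right; all behind that (x > 0) is under its roof, whose underside is 62 mm above the shelf.
- drawer (a joint): Blue drawer sliding out along the unit's own -x: 0 = shut, 0.16 m = at its stop (starts 0 to 12 mm open). Friction 1.5 N, damping 5 N s/m; stays where left. Inside 255 long x 132 mm wide, floor 16 mm above the shelf; front panel (8 mm thick) and walls end 42 mm above the shelf, 20 mm below the roof. Open by q, the opening from above is q x 132 mm.
- drawer_handle (a point): Grip point of the drawer's white pull, 36 mm above the shelf: an upright tab in the middle of the drawer front, 14 mm thick (along the unit's y), standing 42 mm out, from 12 to 52 mm above the shelf. The point is 26 mm out from the panel's outer face. Take it from above, fingers on its two sides. Moves with the drawer.
- drawer_front (a point): Middle of the top edge of the drawer's front panel, on its inner face, 42 mm above the shelf; moves with the drawer.
- scratcher: Loose rigid bamboo back scratcher, 220 long (x), 22 high, about 50 g, lying in the drawer roughly along it, riding on its floor; dark handle end (own -x) to the drawer front, clawed head (own +x) to the back. Origin: mid-length, underside. Shaft x -84 to +73 mm, 14 wide, 8 to 20 mm above the underside; end block 26 x 22 x 22 mm; head 44 wide, x +73 to +110 mm.
- scratcher_grip (a point): Point on the scratcher's shaft axis at its own x = -35 mm, 14 mm above its underside: a good place to grip across the shaft from above; with the drawer fully open it lies 50 to 85 mm in front of the unit's front face.
- scratcher_handle_end (a point): Tip of the scratcher's dark handle end, own x = -110 mm, 11 mm above its underside.
- scratcher_head_end (a point): Tip of the scratcher's clawed head, own x = +110 mm, 11 mm above its underside.
- bottle_a: Amber glass dropper bottle with black collar and rubber bulb, diameter 32, height 80 mm, standing on the tray (tops about 154 mm above the shelf). Origin: centre of its underside.
- bottle_b: A second amber dropper bottle of the same size, on the tray. Origin: centre of its underside.
- bell: Small steel bell with a brass knob, diameter 48, height 41 mm, on the tray. Origin: centre of its underside.
- pill_organizer: Green pill organizer with seven flip lids, 34 x 148 x 22 mm, at the back of the tray. Origin: centre of its underside.
- mug: Blue ceramic mug, 76 mm wide, 90 mm high, on the shelf to the robot's left. Origin: centre of its underside.
- glasses_case: Grey glasses case, 62 x 160 x 30 mm, on the shelf to the robot's right. Origin: centre of its underside.

How it is judged:
On the way, in this order (a step that is already met when the one before it is completed fails the run):
1. the drawer is pulled open to its stop (value of joint drawer above 0.145 m), for 0.2 s.
2. the scratcher slants out: its handle end is up above the drawer front while its head is still down in the drawer under the roof (height (world z) of scratcher_handle_end above 0.055 m and height (world z) of scratcher_head_end below 0.06 m and x of scratcher_head_end in the frame of unit above 0 m), for 0.1 s.
At the end, for the whole second after the job is handed in: Held by the fingers, still (under 50 mm/s), both ends over 170 mm above the shelf (bottle tops: 154 mm), touching neither unit nor bystanders; drawer open over 145 of 160 mm; bottles, bell, organizer, mug and glasses case each within 30 mm of their start (height (world z) of each of scratcher_handle_end, scratcher_head_end above 0.17 m and contact force between scratcher and the fingers above 0.5 N and contact force between scratcher and unit below 0.05 N and contact force between scratcher and bottle_a below 0.05 N and contact force between scratcher and bottle_b below 0.05 N and contact force between scratcher and bell below 0.05 N and contact force between scratcher and pill_organizer below 0.05 N and contact force between scratcher and mug below 0.05 N and contact force between scratcher and glasses_case below 0.05 N and linear speed of scratcher below 0.05 m/s and value of joint drawer above 0.145 m and distance of each of bottle_a, bottle_b, bell, pill_organizer, mug, glasses_case from where it was at the start of the episode below 0.03 m); the arm keeps its last pose, push and grip.
It fails at once if a bystander is shoved more than 30 mm or tipped over (distance of any of bottle_a, bottle_b, bell, pill_organizer, mug, glasses_case from where it was at the start of the episode above 0.03 m or angle between any of bottle_a, bottle_b, bell, pill_organizer, mug, glasses_case's own z axis and vertical above 0.6 rad).
It also fails if it takes over 51 s, if anything falls off the work surface, if the arm or the gripper's body presses on something with over 40 N, if the wrist force passes 120 N, or if a joint passes its speed limit or range.

## Working session

There is one attempt and no reset: what is moved stays moved. The work goes in short steps, Python scripts to look and compute and a tool call to move; the robot and the scene stay as the last step left them, time stands still between calls to the robot, and variables do not carry over. Pictures are saved under pics/ and viewed, and the job is handed in when it is done.

Besides the shell and the picture viewer there is one more tool, called after "Call:" by a JSON object that holds its "api" and its "payload". apply_moves: Moves the arm, as the interface text tells. Its arguments: {"type":"object","properties":{"motion":{"type":"array","items":{"type":"array","items":{"type":"number"}}}},"required":["motion"]}

```bash
ls; mkdir -p pics
python3 - <<'E'
from cell import sensors, vision, manip, spotter
import cv2, numpy as np
s=sensors.read_state(); print(s)
for n in ["scene","top","wrist"]:
    im=vision.get_image(n); cv2.imwrite(f"pics/{n}0.png",im[:,:,::-1])
    c=vision.calibration(n); print(n,{k:np.round(v,4).tolist() for k,v in c.items()})
    for q in ["drawer_handle","scratcher","drawer_front"]:
        print(n,q,spotter.find_in(n,q)[:2])
E
```

```text
pics
{'time': 0.0, 'qpos': array([-1.4026792 ,  0.60011746, -0.00253468,  1.60013393,  0.00182246,
        0.94290116, -0.07979802]), 'dq': array([ 0.00099511, -0.00181969, -0.00098662,  0.00114195,  0.0012333 ,
        0.00134089, -0.00071985]), 'joint_efforts': array([-3.13199111e-03, -7.65079093e+01,  1.49607126e+00, -2.52353293e+01,
       -5.24957373e-02,  1.68232602e-02,  1.48065951e-04]), 'tool_pos': array([0.1756345 , 0.70289572, 0.2177642 ]), 'orientation': array([ 0.55689994, -0.43560895,  0.55769125,  0.43484224]), 'force': array([-0.47845386,  0.43840143, -0.20735772]), 'torque': array([-0.02691245,  0.00543155,  0.02397801]), 'opening': 1.0019270075209163}
scene {'fx': 471.6338, 'fy': 471.6338, 'cx': 317.5162, 'cy': 195.6614, 'world_from_camera': [[-0.1759, 0.5382, -0.8243, 1.7085], [0.9841, 0.1152, -0.1348, 0.1954], [0.0224, -0.8349, -0.5499, 0.8878], [0.0, 0.0, 0.0, 1.0]]}
scene drawer_handle [{'xy': [311.5, 219.2], 'p': 0.64}]
scene scratcher []
scene drawer_front [{'xy': [314.0, 216.3], 'p': 0.45}]
top {'fx': 452.0134, 'fy': 452.0134, 'cx': 317.5674, 'cy': 195.3849, 'world_from_camera': [[-0.0202, -0.997, 0.0745, 0.4272], [-0.9998, 0.0204, 0.0017, 0.0173], [-0.0032, -0.0744, -0.9972, 1.3849], [0.0, 0.0, 0.0, 1.0]]}
top drawer_handle [{'xy': [318.0, 188.3], 'p': 0.76}]
top scratcher []
top drawer_front []
wrist {'fx': 309.7069, 'fy': 309.7069, 'cx': 325.505, 'cy': 193.5987, 'world_from_camera': [[0.2424, 0.9387, 0.245, 0.1073], [0.9702, -0.2345, -0.0612, 0.7207], [0.0, 0.2526, -0.9676, 0.385], [0.0, 0.0, 0.0, 1.0]]}
wrist drawer_handle []
wrist scratcher []
wrist drawer_front [{'xy': [18.6, 387.2], 'p': 0.46}]
```

View pics/scene0.png

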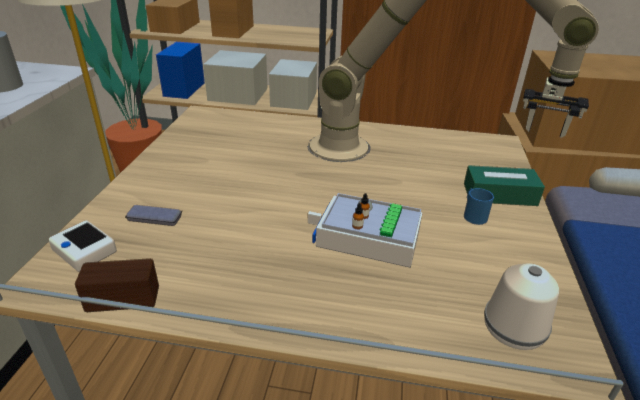

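View pics/top0.png

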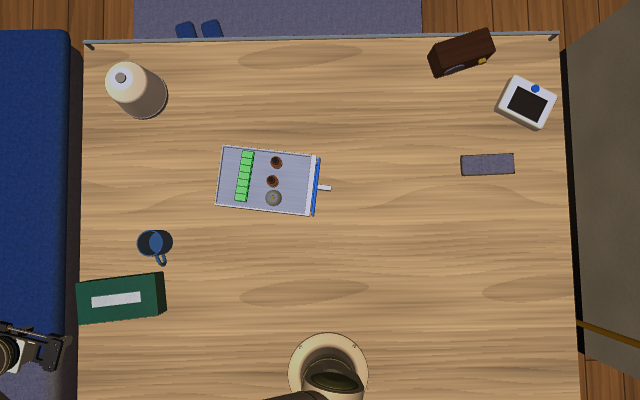

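View pics/wrist0.png

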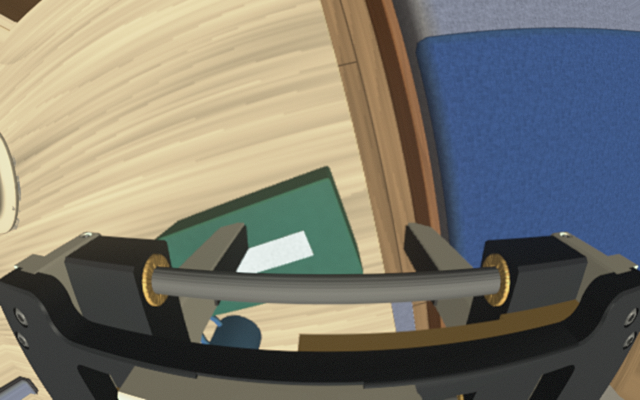

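The top view shows the unit with tray corners at about (223,145), (321,157), (312,216) and (216,206). The white tab is at about (325,187). I'll zoom in to measure it.

```bash
cat > h.py <<'E'
import numpy as np, cv2
from cell import sensors, vision, manip, spotter
def top_at(uv,z,name="top"):
    c=vision.calibration(name); T=np.array(c["world_from_camera"])
    d=T[:3,:3]@np.array([(uv[0]-c["cx"])/c["fx"],(uv[1]-c["cy"])/c["fy"],1.])
    return T[:3,3]+d*(z-T[2,3])/d[2]
def proj(p,name="top"):
    c=vision.calibration(name); T=np.array(c["world_from_camera"])
    q=T[:3,:3].T@(np.array(p)-T[:3,3])
    if name=="wrist":
        th=np.arctan2(np.hypot(q[0],q[1]),q[2]); r=th*c["fx"]/np.hypot(q[0],q[1])
        return np.array([c["cx"]+q[0]*r,c["cy"]+q[1]*r])
    return np.array([c["cx"]+c["fx"]*q[0]/q[2],c["cy"]+c["fy"]*q[1]/q[2]])
def wrist_at(uv,z):
    c=vision.calibration("wrist"); T=np.array(c["world_from_camera"])
    v=np.array([uv[0]-c["cx"],uv[1]-c["cy"]]); r=np.hypot(*v); th=r/c["fx"]
    d=T[:3,:3]@np.array([*(v/r*np.sin(th)),np.cos(th)])
    return T[:3,3]+d*(z-T[2,3])/d[2]
E
python3 - <<'E'
from h import *
im=cv2.imread("pics/top0.png"); c=im[135:225,205:345]; cv2.imwrite("pics/topz.png",cv2.resize(c,None,fx=5.7,fy=5.7,interpolation=cv2.INTER_CUBIC))
for n,uv,z in [("BL",(223,145),.084),("FL",(321,157),.084),("FR",(312,216),.084),("BR",(216,206),.084),("tab tip",(330,188),.052)]: print(n,top_at(uv,z).round(4))
E
```

```text
BL [0.6771 0.2919 0.084 ]
FL [0.6359 0.0073 0.084 ]
FR [0.4652 0.0367 0.084 ]
BR [0.4997 0.3129 0.084 ]
tab tip [ 0.5479 -0.0177  0.052 ]
```

View pics/topz.png

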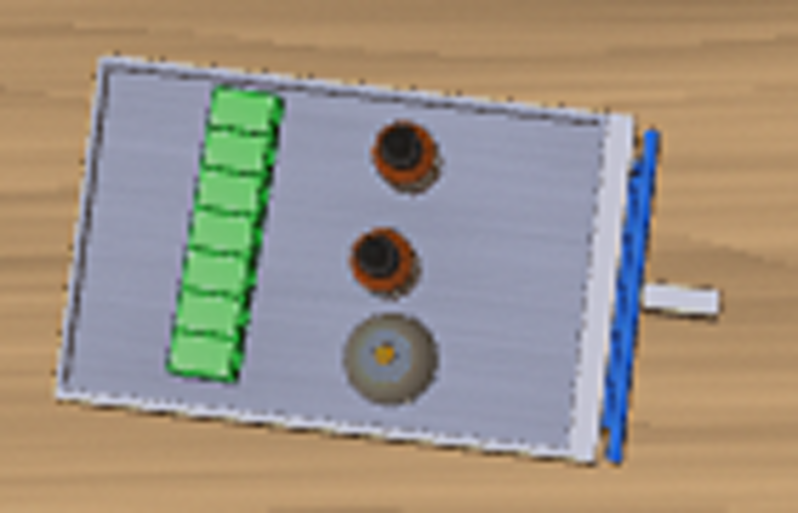

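Run:
```python
from h import *
f=lambda x,y,z: top_at((205+x/5.7,135+y/5.7),z)
P=[f(103,58,.084),f(633,115,.084),f(595,462,.084),f(58,400,.084)]
for p in P: print(p.round(4))
BL,FL,FR,BR=P
print("lens",np.linalg.norm(BL-FL),np.linalg.norm(FL-FR),np.linalg.norm(BR-FR))
O=(FL+FR)/2; ax=((BL-FL)+(BR-FR)); ax/=np.linalg.norm(ax); ay=FL-FR; ay/=np.linalg.norm(ay)
print("O",O,"ax",np.degrees(np.arctan2(ax[1],ax[0])),"ay",np.degrees(np.arctan2(ay[1],ay[0])))
a=f(643,297,.052);b=f(718,303,.052);print("tab root",a,"tip",b, np.linalg.norm(a-b))
for p in (a,b): print("unit coords",(p-O)@ax)
print("panel top L,R",f(650,130,.042),f(613,462,.042))
from scipy.spatial.transform import Rotation as R
s=sensors.read_state();q=s["orientation"];print(R.from_quat(q[[1,2,3,0]]).as_matrix().round(3))
```

```text
[0.6766 0.2917 0.084 ]
[0.6416 0.0216 0.084 ]
[0.4653 0.0443 0.084 ]
[0.5021 0.3153 0.084 ]
lens 0.27239368441883444 0.17778812593525825 0.2735153875975764
O [0.55341784 0.03290137 0.084     ] ax 82.43669379249675 ay -7.334824477356764
tab root [0.55132677 0.01836668 0.052     ] tip [ 0.54740016 -0.02051269  0.052     ] 0.03907715421254369
unit coords -0.014683465650421992
unit coords -0.053741417120985166
panel top L,R [0.6403586  0.01290926 0.042     ] [0.46628942 0.03574494 0.042     ]
[[ 0.    -0.97   0.242]
 [ 0.     0.242  0.97 ]
 [-1.    -0.     0.   ]]
```

Call:
{"api": "apply_moves", "payload": {"motion": [[0,-0.03,0,0,0],[0,0,-0.031,-0.035,0],[0,0,-0.031,-0.035,0],[0,0,-0.031,-0.035,0],[0,0,-0.031,-0.035,0],[0,0,-0.031,-0.035,0],[0,0,-0.031,-0.035,0],[0,0,-0.031,-0.035,0],[0,0,-0.031,-0.035,0],[0,0,-0.031,-0.035,0],[0,0,-0.031,-0.035,0],[0,0,-0.031,-0.035,0],[0,0,-0.031,-0.035,0],[0,0,-0.031,-0.035,0],[0,0,-0.031,-0.035,0],[0,0,-0.031,-0.035,0],[0,0,-0.031,-0.035,0],[0,0,-0.031,-0.035,0],[0,0,0,0,8.5],[0,0,0,0,8.5]]}}

```text
time: 2.6
tool_pos: [0.5581, -0.0294, 0.2501]
orientation: [0.62, -0.348, 0.611, 0.349]
force: [0.2, 0.7, 0.2]
opening: 1.0
```

Call:
{"api": "apply_moves", "payload": {"motion": [[0,0,0,0,8.5],[0,0,0,0,8.5],[0,0,0,0,8.5],[0,0,0,0,8.5],[0,0,0,0,8.5],[0,0,0,0,8.5],[0,0,0,0,8.5],[0,0,0,0,0]]}}

```text
time: 3.4
tool_pos: [0.5589, -0.0315, 0.2515]
orientation: [0.712, 0.009, 0.702, -0.004]
force: [-0.4, 0.2, 0.1]
opening: 0.998
```

```bash
cat >> h.py <<'E'
from scipy.spatial.transform import Rotation as Ro
def tool():
    s=sensors.read_state();q=s["orientation"];return np.array(s["tool_pos"]),Ro.from_quat(q[[1,2,3,0]]).as_matrix(),s
def shift(target):
    p,R,s=tool(); return (R.T@(np.array(target)-p)).round(4)
def yawerr(deg):  # needed turn about tool x to get tool y at world angle deg (mod 180)
    p,R,s=tool(); a=np.degrees(np.arctan2(R[1,1],R[0,1])); return -(((deg-a)+90)%180-90)
def snap(n,f):
    im=vision.get_image(n); cv2.imwrite(f"pics/{f}.png",im[:,:,::-1]); return im
E
python3 - <<'E'
from h import *
p,R,s=tool(); print(s["time"],p,s["qpos"].round(2)); print("yaw",yawerr(82.5),"shift",shift([.5495,-.0046,.2]))
for n in ("top","wrist"):
    snap(n,n+"1"); print([spotter.find_in(n,q)[:2] for q in ("drawer_handle","drawer_front")])
E
```

```text
3.4 [ 0.55891011 -0.03151683  0.25147403] [-0.41  0.39  0.51  1.98 -0.27  0.83  0.23]
yaw 6.468093917828156 shift [ 0.0515  0.0263 -0.0106]
[[], []]
[[{'xy': [316.4, 128.6], 'p': 0.64}, {'xy': [384.3, 23.4], 'p': 0.22}], [{'xy': [317.5, 131.3], 'p': 0.68}]]
```

View pics/wrist1.png

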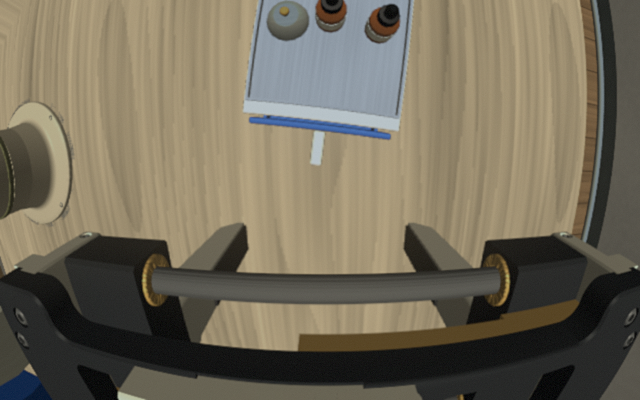

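The wrist view shows the tab, root (319,134) and tip (316,164), and the blue panel from (249,121) to (391,135).

Run:
```python
from h import *
a=wrist_at((319,134),.052);b=wrist_at((316.5,164),.052); print(a,b,np.linalg.norm(a-b))
l=wrist_at((249,121),.042);r=wrist_at((391,135),.042); print(l,r,np.linalg.norm(l-r), np.degrees(np.arctan2(*(r-l)[1::-1])))
ax=np.array([np.cos(np.radians(82.5)),np.sin(np.radians(82.5)),0])
print("grip",b+.016*ax)
print("rim",wrist_at((245,112),.084),wrist_at((399,130),.084))
```

```text
[0.55363729 0.01692921 0.052     ] [ 0.55002856 -0.01892176  0.052     ] 0.03603214457397328
[0.46794031 0.0352234  0.042     ] [0.64206802 0.01491226 0.042     ] 0.17530829856272515 -6.653203660396159
grip [ 0.55211698 -0.00305865  0.052     ]
rim [0.47370189 0.04558431 0.084     ] [0.64159691 0.02304764 0.084     ]
```

Call:
{"api": "apply_moves", "payload": {"motion": [[0,0,0,0,6.5],[0,0,0.026,-0.0115,0],[0,0.04,0,0,0],[0,0.04,0,0,0],[0,0.04,0,0,0],[0,0.04,0,0,0],[0,0.04,0,0,0],[0,0,0,0,0]]}}

```text
time: 4.5
tool_pos: [0.5577, -0.0013, 0.0478]
orientation: [0.713, 0.047, 0.698, -0.038]
force: [0.0, 0.3, 1.3]
opening: 1.0
```

Run:
```python
from h import *
print("yaw",yawerr(82.6),"shift",shift([.551,-.004,.017]))
snap("wrist","wrist2"); print(spotter.find_in("wrist","drawer_handle")[:2])
```

```text
yaw 0.5327932099900892 shift [ 0.0306 -0.0039 -0.0069]
[{'xy': [310.5, 200.4], 'p': 0.96}]
```

View pics/wrist2.png

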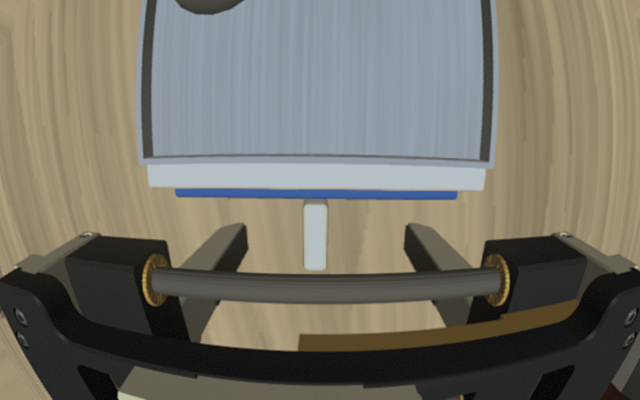

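The tab is aligned, spanning (315,203) to (315,268) between the fingers. Next I lower and close.

Call:
{"api": "apply_moves", "payload": {"motion": [[0,0.015,-0.004,-0.007,0.5],[0,0.015,0,0,0],[0,0,0,0,0],[1,0,0,0,0],[1,0,0,0,0],[1,0,0,0,0],[1,0,0,0,0],[1,0,0,0,0]]}}

```text
time: 5.4
tool_pos: [0.5608, -0.0046, 0.0346]
orientation: [0.721, 0.051, 0.69, -0.04]
force: [-0.7, 0.0, 0.3]
opening: 0.618
```

Run:
```python
from h import *
p,R,s=tool(); print(R.round(3)); print(s["qpos"].round(3),s["dq"].round(3),s["opening"],s["force"],s["torque"])
snap("wrist","wrist3")
```

```text
[[ 0.046  0.127  0.991]
 [ 0.013  0.992 -0.128]
 [-0.999  0.018  0.044]]
[-0.251  0.683  0.243  2.158 -0.554  0.312  0.335] [-0.004 -0.007  0.005 -0.002  0.004  0.006 -0.003] 0.6183081588708815 [-0.73252317  0.0135276   0.31941681] [-0.07966631  0.12785329 -0.07082189]
```

View pics/wrist3.png

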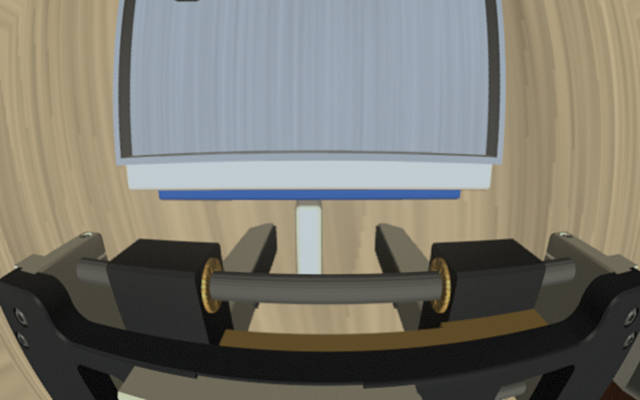

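Call:
{"api": "apply_moves", "payload": {"motion": [[0.4,0.016,0,-0.01,0],[0.4,0,0,0,0]]}}

```text
time: 5.65
tool_pos: [0.5518, -0.0029, 0.0181]
orientation: [0.722, 0.051, 0.689, -0.039]
force: [0.2, 0.0, -0.1]
opening: 0.596
```

Run:
```python
from h import *
p,R,s=tool(); print(R[:,0].round(3),p,s["qpos"].round(3),s["opening"],shift([.551,-.004,.017]))
```

```text
[ 0.047  0.013 -0.999] [ 0.55178298 -0.00289802  0.01812461] [-0.228  0.704  0.201  2.183 -0.574  0.257  0.35 ] 0.5960887345349263 [ 0.0011 -0.0012 -0.0007]
```

Call:
{"api": "apply_moves", "payload": {"motion": [[1,0,0,0,0],[1,0,0,0,0],[1,0,0,0,0],[1,0,0,0,0],[1,0,0,0,0],[1,0,0,0,0],[1,0,0,0,0],[1,0,0,0,0]]}}

```text
time: 6.45
tool_pos: [0.5521, -0.0031, 0.0193]
orientation: [0.721, 0.051, 0.69, -0.039]
force: [0.6, -0.3, 0.2]
opening: 0.16
```

Call:
{"api": "apply_moves", "payload": {"motion": [[1,0,-0.02,0,0],[1,0,-0.02,0,0],[1,0,-0.02,0,0],[1,0,-0.02,0,0],[1,0,-0.02,0,0],[1,0,-0.02,0,0],[1,0,0,0,0]]}}

```text
time: 7.15
tool_pos: [0.536, -0.1198, 0.0194]
orientation: [0.721, 0.051, 0.691, -0.034]
force: [1.3, -2.2, -5.5]
opening: 0.158
```

Run:
```python
from h import *
p,R,s=tool(); print(R.round(3),p,s["qpos"].round(3),s["opening"],s["force"])
```

```text
[[ 0.044  0.12   0.992]
 [ 0.022  0.992 -0.121]
 [-0.999  0.027  0.041]] [ 0.53601755 -0.11979387  0.01936823] [ 0.03   0.697  0.153  2.179 -0.506  0.263  0.513] 0.15772214424042844 [ 1.32749933 -2.16798146 -5.49511854]
```

Call:
{"api": "apply_moves", "payload": {"motion": [[1,0,-0.015,0,0],[1,0,-0.012,0,0],[1,0,-0.008,0,0],[1,0,-0.008,0,0],[1,0,-0.006,0,0],[1,0,-0.006,0,0]]}}

```text
time: 7.75
tool_pos: [0.5308, -0.1575, 0.0193]
orientation: [0.719, 0.053, 0.693, -0.022]
force: [1.4, 14.7, 7.0]
opening: 0.155
```

Run:
```python
from h import *
p,R,s=tool(); print(R[:,0].round(3),p,np.linalg.norm(p[:2]-[.5521,-.0031]),s["qpos"].round(3),s["opening"],s["force"])
```

```text
[ 0.039  0.043 -0.998] [ 0.53076367 -0.15745214  0.01927836] 0.15581983682578304 [ 0.131  0.7    0.127  2.158 -0.478  0.29   0.58 ] 0.15505056627740713 [ 1.38701221 14.69505191  7.01238576]
```

Call:
{"api": "apply_moves", "payload": {"motion": [[1,0,0,0,0],[1,0,0,0,0],[0,0,0,0,0],[0,0,0,0,0],[0,0,0,0,0],[0,-0.02,0,0,0],[0,-0.045,0,0,0],[0,-0.045,0,0,0],[0,-0.045,0,0,0],[0,-0.045,0,0,0],[0,0,0,0,0]]}}

```text
time: 8.85
tool_pos: [0.5245, -0.1652, 0.225]
orientation: [0.719, 0.053, 0.692, -0.022]
force: [1.2, -0.5, 0.4]
opening: 0.879
```

Run:
```python
from h import *
p,R,s=tool(); print(R.round(3),p,s["time"],s["qpos"].round(3),s["opening"])
for n in ("wrist","top"):
  snap(n,n+"4"); 
  for q in ("drawer_handle","scratcher","scratcher_grip","scratcher_handle_end","drawer_front"): print(n,q,spotter.find_in(n,q)[:2])
```

```text
[[ 0.04   0.105  0.994]
 [ 0.042  0.993 -0.107]
 [-0.998  0.046  0.035]] [ 0.52452483 -0.16523027  0.22502151] 8.85 [-0.049  0.391  0.387  2.031 -0.293  0.741  0.42 ] 0.8788577281114015
wrist drawer_handle [{'xy': [321.8, 86.3], 'p': 0.57}]
wrist scratcher [{'xy': [327.7, 71.5], 'p': 0.6}]
wrist scratcher_grip [{'xy': [327.2, 70.4], 'p': 0.69}]
wrist scratcher_handle_end [{'xy': [327.0, 74.6], 'p': 0.78}]
wrist drawer_front [{'xy': [318.8, 83.2], 'p': 0.95}, {'xy': [331.2, 76.2], 'p': 0.37}]
top drawer_handle [{'xy': [342.8, 193.9], 'p': 0.85}, {'xy': [337.9, 188.9], 'p': 0.68}]
top scratcher [{'xy': [339.4, 190.2], 'p': 0.78}]
top scratcher_grip [{'xy': [336.4, 184.9], 'p': 0.64}]
top scratcher_handle_end [{'xy': [335.2, 188.7], 'p': 0.8}]
top drawer_front [{'xy': [342.5, 192.7], 'p': 0.57}]
```

View pics/wrist4.png

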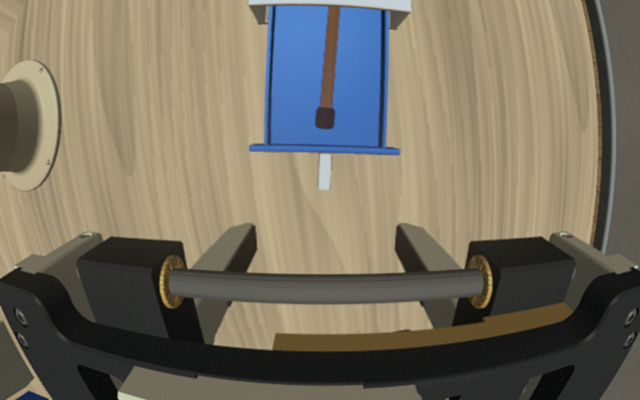

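View pics/top4.png

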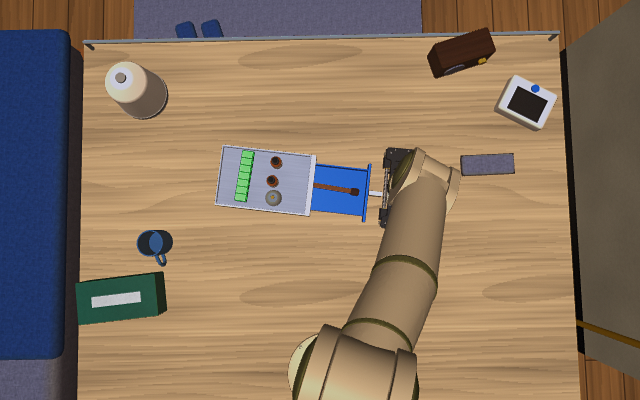

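The drawer is out with the scratcher inside. The dark block spans (325,107)–(325,128) in the wrist view, and the shaft runs up to (334,8). Zooming in on both views.

Run:
```python
from h import *
im=cv2.imread("pics/top4.png")[150:225,300:390]; a=cv2.resize(im,None,fx=6,fy=6,interpolation=cv2.INTER_CUBIC)
cv2.imwrite("pics/t4z.png",a)
im=cv2.imread("pics/wrist4.png")[0:200,240:420]; cv2.imwrite("pics/w4z.png",cv2.resize(im,None,fx=3,fy=3,interpolation=cv2.INTER_CUBIC))
h=wrist_at((325,128),.035); s=wrist_at((333.5,8),.036); b=wrist_at((325.5,107),.038)
print(h,b,s,np.degrees(np.arctan2(s[1]-b[1],s[0]-b[0])))
print("panel",wrist_at((251,149),.042),wrist_at((398,152),.042),"rim",wrist_at((250,5),.084),wrist_at((411,10),.084))
h=top_at((358,191),.035);s=top_at((314,185),.036); print("top",h,s)
```

```text
[ 0.53191034 -0.10100207  0.035     ] [ 0.53492148 -0.07738073  0.038     ] [0.55694637 0.04136121 0.036     ] 79.49189586108471
panel [ 0.44600352 -0.11442361  0.042     ] [ 0.61218091 -0.13590159  0.042     ] rim [0.46870081 0.03755293 0.084     ] [0.6328072  0.01704862 0.084     ]
top [ 0.53872723 -0.10177721  0.035     ] [0.55938656 0.02966109 0.036     ]
```

View pics/t4z.png

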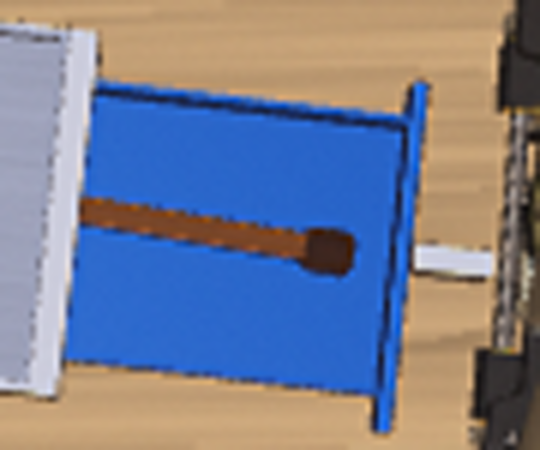

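View pics/w4z.png

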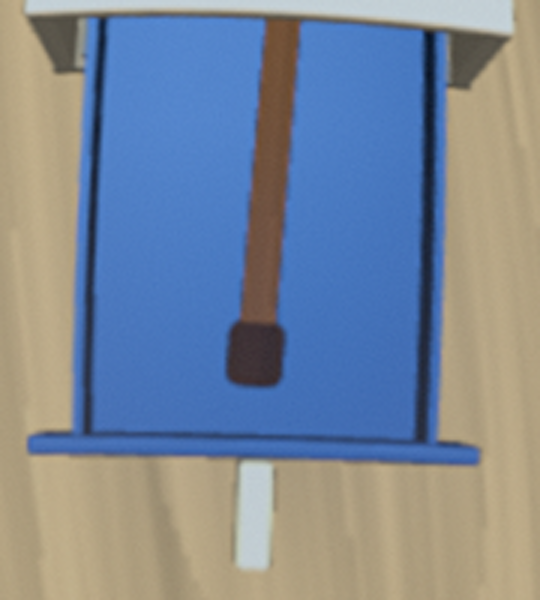

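Run:
```python
from h import *
f=lambda x,y,z: top_at((300+x/6,150+y/6),z)
h=f(355,253,.036);b=f(303,243,.037);s=f(82,211,.036)
print("tip",h,"blk",b,"s",s,np.degrees(np.arctan2(s[1]-h[1],s[0]-h[0])),np.degrees(np.arctan2(s[1]-b[1],s[0]-b[0])))
print("panel",f(427,85,.042),f(382,430,.042), (f(427,85,.042)+f(382,430,.042))/2,"tab",f(416,257,.052),f(492,264,.052))
d=(s-h)[:2];d/=np.linalg.norm(d);print("grip",h[:2]+d*.075)
```

```text
tip [ 0.53507002 -0.10508525  0.036     ] blk [ 0.54052185 -0.07921214  0.037     ] s [0.5589053  0.03066996 0.036     ] 80.04177074872344 80.50228830832467
panel [ 0.617922   -0.14271882  0.042     ] [ 0.44657971 -0.11550472  0.042     ] [ 0.53225086 -0.12911177  0.042     ] tab [ 0.53119836 -0.13362938  0.052     ] [ 0.52697395 -0.17095543  0.052     ]
grip [ 0.54803979 -0.0312152 ]
```

Run:
```python
from h import *
print(yawerr(80.3), shift([.549,-.032,.10]))
```

```text
3.690068196193664 [0.1255 0.1281 0.0099]
```

Call:
{"api": "apply_moves", "payload": {"motion": [[0.5,0,0.043,0.0035,0],[0.5,0,0.043,0.0035,0],[0.5,0,0.043,0.003,0],[0.5,0,0,0,3.7],[0.5,0.04,0,0,0],[0.5,0.04,0,0,0],[0.5,0.04,0,0,0],[0.5,0,0,0,0]]}}

```text
time: 10.25
tool_pos: [0.5533, -0.0266, 0.1027]
orientation: [0.715, 0.078, 0.693, -0.045]
force: [-0.2, 0.6, -0.7]
opening: 0.503
```

Run:
```python
from h import *
p,R,s=tool(); print(R[:,0],p,s["opening"],s["qpos"].round(2))
print(yawerr(80.3), shift([.549,-.032,.0195]))
snap("wrist","wrist5")
```

```text
[ 0.03532462  0.04322335 -0.99844074] [ 0.55330748 -0.02658551  0.10272987] 0.5033320971869166 [-0.22  0.57  0.27  2.13 -0.43  0.46  0.23]
-0.20499133330746133 [ 0.0827 -0.0101 -0.0056]
```

View pics/wrist5.png

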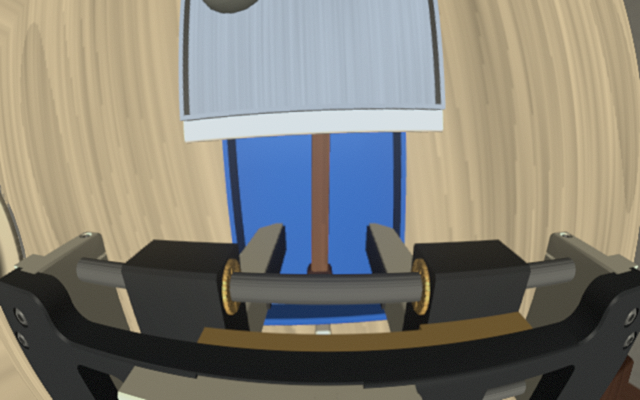

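The shaft runs straight up the picture at column 320, between the fingers and square to the jaws. Descending.

Call:
{"api": "apply_moves", "payload": {"motion": [[0.5,0.03,-0.005,-0.005,0],[0.5,0.03,-0.005,0,0],[0.5,0.018,0,0,0]]}}

```text
time: 10.6
tool_pos: [0.556, -0.034, 0.0319]
orientation: [0.72, 0.078, 0.688, -0.045]
force: [0.1, 0.6, -0.0]
opening: 0.502
```

Run:
```python
from h import *
p,R,s=tool(); print(p,s["opening"],s["force"])
print(yawerr(80.3), shift([.549,-.032,.0195]))
```

```text
[ 0.55596257 -0.03395145  0.03193469] 0.50174278707061 [ 0.05148947  0.63493564 -0.03003216]
-0.25354512691009745 [ 0.0122  0.0001 -0.0077]
```

Call:
{"api": "apply_moves", "payload": {"motion": [[0.5,0.012,0,-0.008,0],[0.5,0,0,0,0]]}}

```text
time: 10.8
tool_pos: [0.5503, -0.033, 0.0212]
orientation: [0.721, 0.079, 0.687, -0.045]
force: [0.2, 0.2, 1.2]
opening: 0.502
```

Run:
```python
from h import *
p,R,s=tool(); print(R[:,0],p,s["opening"],s["force"])
print(yawerr(80.3), shift([.549,-.032,.0195]))
```

```text
[ 0.05125466  0.04292337 -0.99776277] [ 0.5503173  -0.03295096  0.02120875] 0.5022879393590094 [0.17095284 0.2279861  1.20095694]
-0.3256558642732159 [ 0.0017  0.0006 -0.0015]
```

Call:
{"api": "apply_moves", "payload": {"motion": [[1,0.001,0,0,0],[1,0,0,0,0],[1,0,0,0,0],[1,0,0,0,0],[1,0,0,0,0],[1,0,0,0,0],[1,0,0,0,0]]}}

```text
time: 11.5
tool_pos: [0.555, -0.0334, 0.0266]
orientation: [0.724, 0.079, 0.684, -0.045]
force: [-0.6, -0.5, -0.9]
opening: 0.152
```

Run:
```python
from h import *
p,R,s=tool(); print(R[:,0],p,s["opening"],s["force"])
snap("wrist","wrist6")
```

```text
[ 0.06042859  0.04260706 -0.99726277] [ 0.55499913 -0.03343233  0.02655137] 0.15233369598521077 [-0.61497355 -0.48417458 -0.86949298]
```

View pics/wrist6.png

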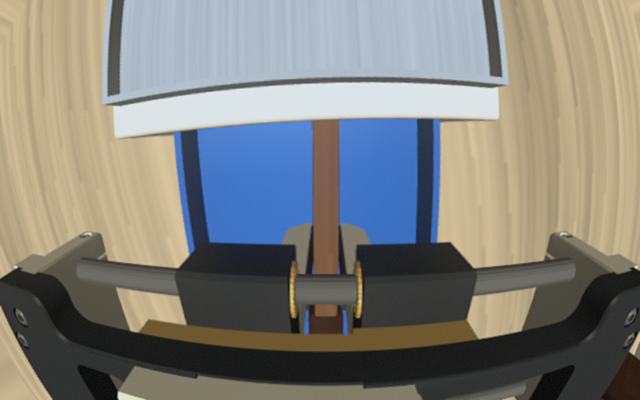

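The scratcher is gripped (opening 14 mm), but the arm crept up about 5 mm while closing, so the bite is shallow. I'll regrip lower and compensate for the creep.

Call:
{"api": "apply_moves", "payload": {"motion": [[0.7,0,0,0,0],[0.7,0,0,0,0],[0.7,0.006,0,-0.003,0],[1,0.002,0,-0.002,0],[1,0.001,0,-0.001,0]]}}

```text
time: 12.05
tool_pos: [0.548, -0.0316, 0.0166]
orientation: [0.723, 0.079, 0.685, -0.045]
force: [-12.4, 0.5, 33.5]
opening: 0.177
```

Run:
```python
from h import *
p,R,s=tool(); print(R[:,0],p,s["opening"],s["force"])
```

```text
[ 0.05813155  0.04358145 -0.9973572 ] [ 0.54798791 -0.0316023   0.01659954] 0.17660778382303655 [-12.36917712   0.46486468  33.54604694]
```

Call:
{"api": "apply_moves", "payload": {"motion": [[1,-0.002,0,0,0],[1,0,0,0,0],[1,0,0,0,0]]}}

```text
time: 12.35
tool_pos: [0.5462, -0.0316, 0.0181]
orientation: [0.722, 0.08, 0.686, -0.045]
force: [0.2, -0.6, -0.9]
opening: 0.149
```

Run:
```python
from h import *
p,R,s=tool(); print(R[:,0],p,s["opening"],s["force"])
```

```text
[ 0.05582859  0.04417182 -0.99746279] [ 0.54619846 -0.0315603   0.01811205] 0.14871475958059593 [ 0.21669286 -0.61638859 -0.86385244]
```

Call:
{"api": "apply_moves", "payload": {"motion": [[1,-0.008,0,0,0],[1,-0.008,0,0,0],[1,-0.008,0,0,0]]}}

```text
time: 12.65
tool_pos: [0.5445, -0.0328, 0.0426]
orientation: [0.722, 0.08, 0.686, -0.045]
force: [-0.1, 0.4, -1.2]
opening: 0.147
```

Run:
```python
from h import *
p,R,s=tool(); print(R[:,0],p,s["opening"],s["force"],s["torque"])
snap("wrist","wrist7"); im=snap("scene","scene7"); cv2.imwrite("pics/s7z.png",cv2.resize(im[160:280,240:420,::-1],None,fx=4.4,fy=4.4,interpolation=cv2.INTER_CUBIC))
```

```text
[ 0.0542235   0.04416313 -0.99755172] [ 0.54448498 -0.03283831  0.0425624 ] 0.1473825244938057 [-0.10902054  0.41084836 -1.1731432 ] [-0.13146018  0.13939263 -0.02304113]
```

View pics/s7z.png

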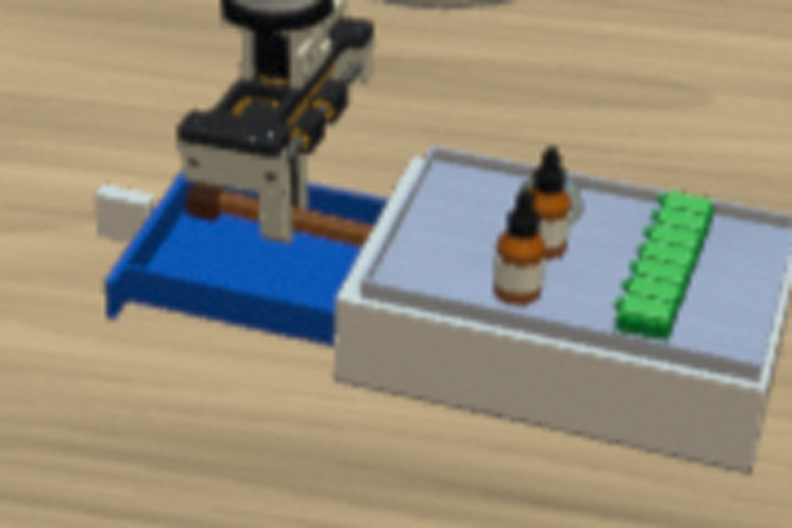

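View pics/wrist7.png

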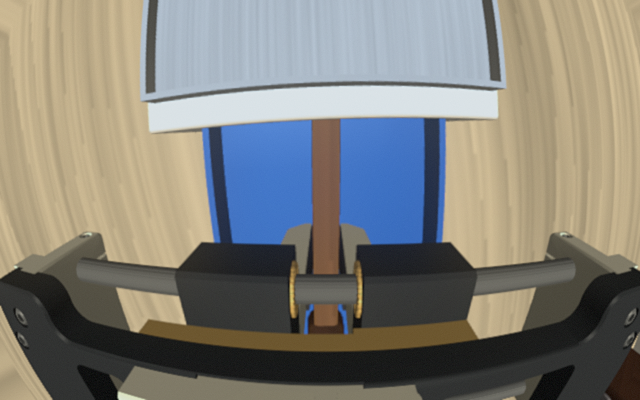

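Call:
{"api": "apply_moves", "payload": {"motion": [[1,-0.005,0,0,0],[1,-0.005,0,0,0]]}}

```text
time: 12.95
tool_pos: [0.5443, -0.0328, 0.0535]
orientation: [0.722, 0.079, 0.686, -0.045]
force: [-0.4, 1.6, -3.1]
opening: 0.148
```

Run:
```python
from h import *
p,R,s=tool(); print(R[:,0],p,s["opening"],s["force"],s["torque"])
```

```text
[ 0.05560875  0.04420482 -0.99747361] [ 0.54431252 -0.03282587  0.05350391] 0.14817944900069305 [-0.41318769  1.55828728 -3.09832235] [-0.11070427  0.0299713  -0.08051432]
```

Call:
{"api": "apply_moves", "payload": {"motion": [[1,-0.005,0,0,0],[1,-0.005,0,0,0],[1,-0.005,0,0,0]]}}

```text
time: 13.25
tool_pos: [0.543, -0.0331, 0.0693]
orientation: [0.722, 0.079, 0.686, -0.044]
force: [0.6, 1.8, -5.9]
opening: 0.147
```

Run:
```python
from h import *
p,R,s=tool(); print(R[:,0],p,s["opening"],s["force"],s["torque"])
snap("wrist","wrist8"); im=snap("scene","scene8"); cv2.imwrite("pics/s8z.png",cv2.resize(im[160:280,240:420,::-1],None,fx=4.4,fy=4.4,interpolation=cv2.INTER_CUBIC))
```

```text
[ 0.05450791  0.0445037  -0.99752108] [ 0.54302658 -0.03309808  0.06933627] 0.14746192727839888 [ 0.62086324  1.75456666 -5.92612569] [-0.00021112  0.13075784 -0.02516252]
```

View pics/s8z.png

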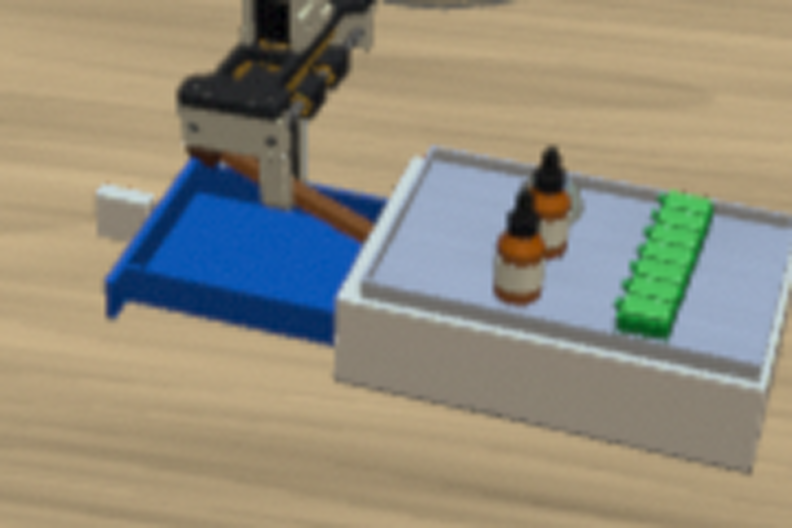

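View pics/wrist8.png

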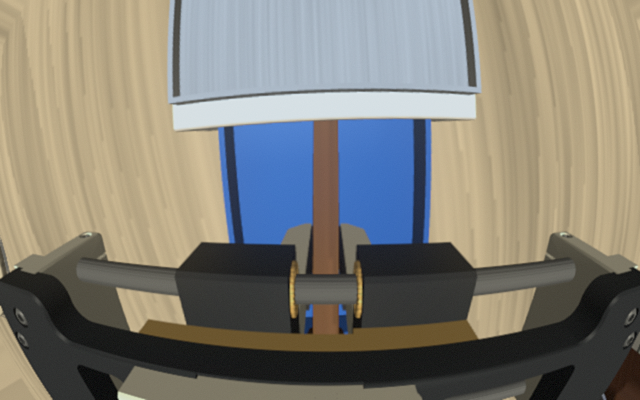

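The handle end is up over the drawer front and the shaft slants down under the roof. I'll slide it out along the unit's -x.

Call:
{"api": "apply_moves", "payload": {"motion": [[1,0,0,0,0],[1,-0.001,-0.015,0,0],[1,-0.001,-0.015,0,0],[1,-0.001,-0.015,0,0]]}}

```text
time: 13.75
tool_pos: [0.5359, -0.0766, 0.0703]
orientation: [0.722, 0.078, 0.686, -0.043]
force: [-0.2, -0.4, 0.2]
opening: 0.148
```

Run:
```python
from h import *
p,R,s=tool(); print(R[:,:2],p,s["opening"],s["force"],s["torque"])
im=snap("scene","scene9"); cv2.imwrite("pics/s9z.png",cv2.resize(im[160:280,240:420,::-1],None,fx=4.4,fy=4.4,interpolation=cv2.INTER_CUBIC))
```

```text
[[ 0.05606306  0.16890449]
 [ 0.04527828  0.98414269]
 [-0.99740003  0.05417044]] [ 0.53587097 -0.07657939  0.07032615] 0.14811169812383254 [-0.15556407 -0.39130606  0.24429427] [-0.16034148  0.14076222 -0.05391077]
```

View pics/s9z.png

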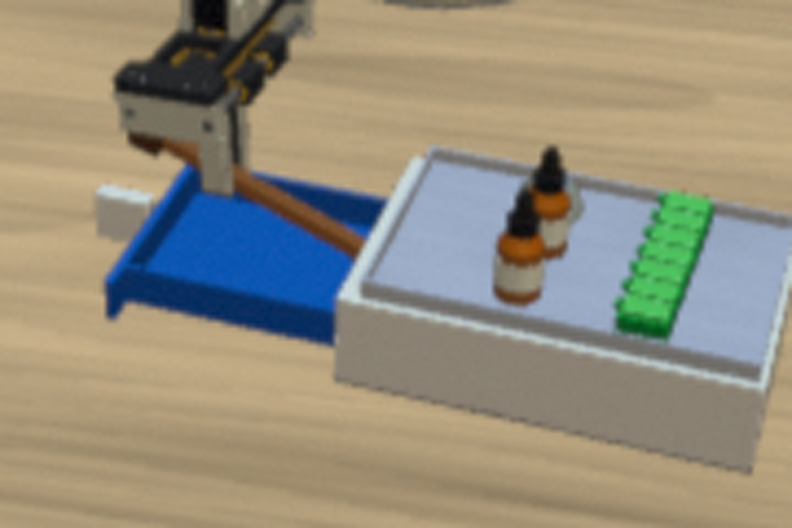

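Call:
{"api": "apply_moves", "payload": {"motion": [[1,-0.001,-0.016,0,0],[1,-0.001,-0.016,0,0],[1,-0.001,-0.016,0,0],[1,-0.001,-0.016,0,0],[1,-0.001,-0.012,0,0]]}}

```text
time: 14.3
tool_pos: [0.5229, -0.156, 0.0718]
orientation: [0.723, 0.079, 0.685, -0.044]
force: [-0.7, 0.7, -0.8]
opening: 0.151
```

Run:
```python
from h import *
p,R,s=tool(); print(p,s["opening"],s["force"],s["torque"])
im=snap("scene","scene10"); cv2.imwrite("pics/s10z.png",cv2.resize(im[160:280,240:420,::-1],None,fx=4.4,fy=4.4,interpolation=cv2.INTER_CUBIC))
snap("wrist","wrist10")
```

```text
[ 0.52293514 -0.15598692  0.07176023] 0.1514455377674515 [-0.73541517  0.67593677 -0.84233053] [-0.14652962  0.17191223  0.00776132]
```

View pics/s10z.png

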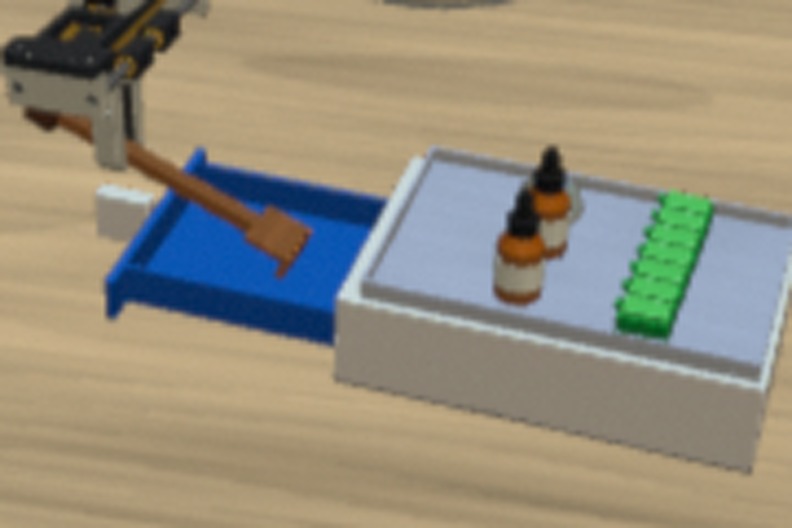

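View pics/wrist10.png

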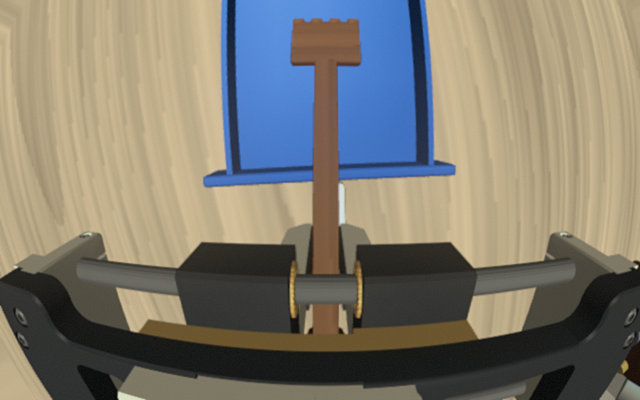

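The scratcher is clear of the roof, with the head above the open drawer at (326,40) in the wrist view. Lifting it now.

Call:
{"api": "apply_moves", "payload": {"motion": [[1,-0.01,0,0,0],[1,-0.02,0,0,0],[1,-0.025,0,0,0],[1,-0.025,0,0,0],[1,-0.025,0,0,0],[1,-0.025,0,0,0],[1,-0.025,0,0,0],[1,-0.025,0,0,0],[1,-0.025,0,0,0],[1,-0.025,0,0,0],[1,-0.02,0,0,0],[1,-0.01,0,0,0],[1,0,0,0,0],[1,0,0,0,0],[1,0,0,0,0]]}}

```text
time: 15.9
tool_pos: [0.5059, -0.1544, 0.3473]
orientation: [0.723, 0.077, 0.686, -0.037]
force: [-0.3, -0.8, -1.0]
opening: 0.148
```

Run:
```python
from h import *
p,R,s=tool(); print(p,s["opening"],s["force"],s["dq"].round(4))
im=snap("scene","scene11"); cv2.imwrite("pics/s11z.png",cv2.resize(im[100:280,200:430,::-1],None,fx=3.3,fy=3.3,interpolation=cv2.INTER_CUBIC))
snap("wrist","wrist11"); snap("top","top11")
for n in ("scene","wrist","top"):
  for q in ("scratcher_head_end","scratcher_handle_end"): print(n,q,spotter.find_in(n,q)[:1])
```

```text
[ 0.50593171 -0.15442939  0.34729115] 0.14771573896007137 [-0.27310297 -0.82938234 -1.0343966 ] [-0.002   0.0067 -0.0071  0.0124 -0.0035 -0.0059  0.0011]
scene scratcher_head_end [{'xy': [289.5, 119.1], 'p': 0.94}]
scene scratcher_handle_end [{'xy': [285.9, 119.6], 'p': 0.84}]
wrist scratcher_head_end [{'xy': [325.8, 125.9], 'p': 0.59}]
wrist scratcher_handle_end [{'xy': [322.5, 125.9], 'p': 0.58}]
top scratcher_head_end [{'xy': [348.4, 192.9], 'p': 0.67}]
top scratcher_handle_end [{'xy': [346.5, 189.9], 'p': 0.88}]
```

View pics/s11z.png

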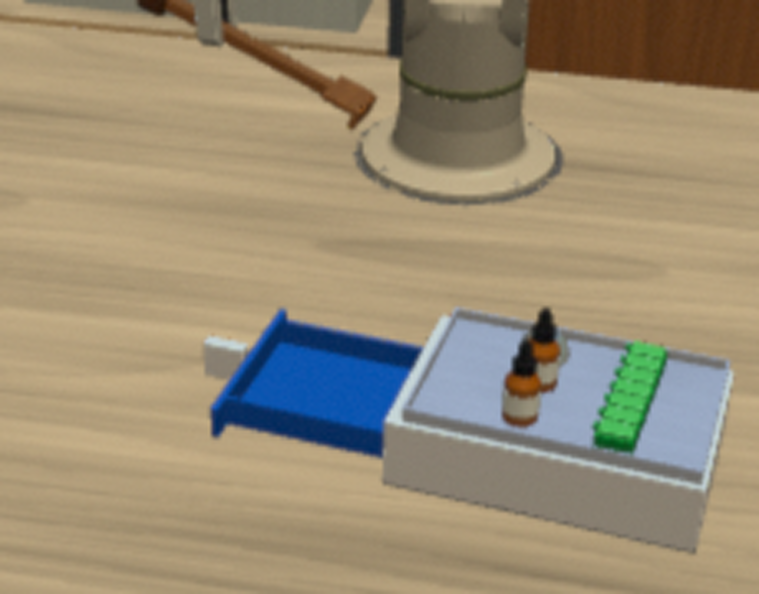

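View pics/wrist11.png

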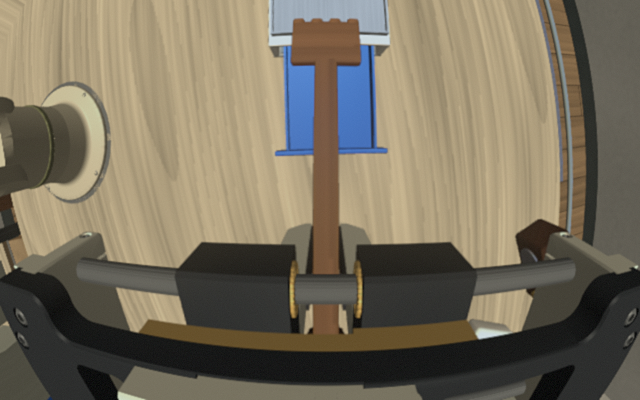

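View pics/top11.png

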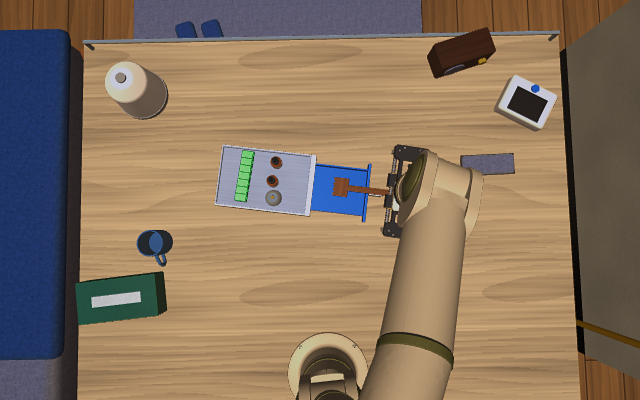

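Run:
```python
from h import *
p,R,s=tool(); y=R[:,1]; g=p-R[:,0]*.012
for z in np.arange(.2,.45,.01):
    pass
def solve(uv):
    c=vision.calibration("scene");T=np.array(c["world_from_camera"]);d=T[:3,:3]@np.array([(uv[0]-c["cx"])/c["fx"],(uv[1]-c["cy"])/c["fy"],1.])
    n=R[:,2];t=n@(g-T[:3,3])/(n@d);return T[:3,3]+t*d
a=solve((200+365/3.3,100+108/3.3));b=solve((200+150/3.3,100+4/3.3));print("head",a,"handle",b,np.linalg.norm(a-b))
i0=cv2.imread("pics/top4.png");i1=cv2.imread("pics/top11.png")
d=np.abs(i0.astype(int)-i1).max(2)>40
print("changed px unit/tray",d[140:220,210:312].sum(),"case",d[150:178,455:520].sum(),"mug",d[225:270,130:180].sum(),"panel",d[160:180,362:375].sum(),d[205:222,360:375].sum())
print(sensors.read_state()["dq"].round(4),sensors.read_state()["opening"])
manip.sign_off()
```

```text
head [ 0.53007479 -0.0217868   0.30902727] handle [ 0.49477554 -0.2180324   0.37003588] 0.20851959795788153
changed px unit/tray 0 case 152 mug 0 panel 0 1
[-0.0005 -0.0018 -0.     -0.0006 -0.0003 -0.0007 -0.0011] 0.14642219810510632
the job is handed in; nothing more can be done
```

I pulled the drawer to its stop and took the scratcher out on the slant. I handed the job in at about 16 s of the 51 s, with the scratcher still in the gripper; no verdict was reported.

**How it went:**
- **Drawer:** it travelled 156 mm before reaching the stop, where the force rose to about 15 N.
- **Grip:** my first grip on the shaft was too shallow, so I gripped again lower down. The fingertips briefly pressed on the drawer floor with about 33 N while I did this.
- **Scratcher:** lifting it against the roof tipped the handle end up over the drawer front. I then slid it out and lifted it clear.

**Last checks:**
- **Height:** the scene camera puts the head end at about 0.31 m and the handle end at about 0.37 m. Both are well above the required 0.17 m. The length came out at 209 mm instead of 220 mm, so these heights are only good to a centimetre or so.
- **Hold:** the gripper opening was 13.6 mm on the 14 mm shaft, the arm was still, and the scratcher touched nothing else in the pictures.
- **Drawer and tray:** comparing top views from just after the drawer was opened and at the end, the tray, mug and drawer front had not moved.
- **Glasses case:** 152 pixels changed near it. I put that down to the arm now covering part of that area, since the case looked to be in the same place, but I did not measure it.

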